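Fetch the date stamp over the rack's rail and date the docket

ROBOT

A 7-joint arm with a two-finger parallel gripper is mounted at the origin on a cart in front of the work surface, level with it; the furniture and walls round the work are solid. World frame = base frame: x ahead of the robot, y to its left, z up, the work surface at z = 0. Lengths are in m, angles in degrees, forces in N, time in s.
With the tool pointing down it reaches from about 0.425 to 0.875 m from the base axis. Payload 9.9 kg.
Tool frame: the origin (TCP) lies midway between the tips of the shut fingers; the grasp point (between the pads) lies 19 mm behind it; z points along the fingers, y is the line along which they close (so a half turn about z gives the same grasp; the last joint's range is limited). The gripper opens to 85 mm and grips with 20 to 120 N. Pads are 22 mm wide; open, the fingers measure 114 mm over their backs; the gripper's body (76 mm by 85 mm) begins 54 mm behind the grasp point. The pads swing forward as they close: fully open they stand 13 mm farther back than shut.
Start: joints at [-73.27, 32.985, 1.427, 82.34, -0.859, 64.687, -3.237], TCP at [0.248, 0.628, 0.231] pointing down, gripper open.
Joint ranges: [-157.87, 157.87], [-19.46, 123.44], [-87.15, 90], [11.01, 140.99], [-62.26, 242.26], [9.8, 113.94], [-161.44, 161.44]. Speed limits (degrees/s): [127.2, 127.2, 172.46, 172.46, 180, 180, 180].

INTERFACE

Orientations are given as [roll, pitch, yaw] about the fixed x, y, z axes, in that order (R = Rz(yaw) Ry(pitch) Rx(roll)).
In Python, from cell import env gives the robot as it stands.
- The arm moves only by the tool inch_along, called in YAML: its name, and indented under it one key for each argument. Schema: {"type":"object","properties":{"ticks":{"type":"array","items":{"type":"array","prefixItems":[{"type":"number"},{"type":"array","items":{"type":"number"},"minItems":3,"maxItems":3},{"type":"array","items":{"type":"number"},"minItems":3,"maxItems":3}],"minItems":3,"maxItems":3},"minItems":1,"maxItems":12},"grip_force":{"type":"number"},"only":{"type":"string"},"quiet":{"type":"boolean"},"lines":{"type":"string"}},"required":["ticks"],"additionalProperties":false}. ticks is a list of rows, 1 to 12 of them, each written [opening, [dx, dy, dz], [rx, ry, rz]]: the finger opening in m, then dx, dy, dz in shares of 75 cm (1.0 is 75 cm), then a rotation vector rx, ry, rz in normalised numbers (1 is 360 degrees); each row is the pose to reach, as a shift and turn from the pose commanded when the call began, along the tool's axes at that moment; what a row does not reach only later rows make up. A row lasts 1/10 s, in which the tool goes at most 0.05 m and 8.59 degrees, less where a joint would pass 70% of its speed; a pose out of reach is approached as far as the arm can. The fingers move at their own pace and stop on an object; grip_force is the grip in N (left out, the last holds). Time passes only in rows, so rows that do not move let the fingers close. The tool returns the time, the measured TCP pose, the force, the opening and the grip force at its end. only (a regular expression) keeps the lines of the reply that match it, lines (a string "A,B") keeps lines A to B, and quiet returns only ok. Shift and turn numbers lie between -1 and 1, and a call with a number outside is refused. Input that does not fit is refused with a message, and nothing moves.
- env.get_obs(): the state, without advancing time (a new reading comes with each control period).
- env.get_image(name): name is "side" or "top"; returns a dict with "color" (400x640x3 uint8, red, green, blue), "fx", "fy", "cx", "cy" (pixels), "T" (4x4, takes a point from camera to world coordinates). Camera axes: x right, y up, looking along -z (the intrinsics and any distortion apply to the point x, -y, -z); pixel columns grow to the right and rows downward; lengths in m; the calibration is good to about 2 mm. A picture is of the moment at which its call begins. There is no depth.
- env.job_done(): hands the job in; it is judged then, once.
The state is a dict: "clock": time; "joint_positions": joint angles; "joint_vel": joint speeds; "tau": joint torques, N m; "tool_pos": TCP position; "ee_rot": TCP orientation; "force": force on the tool from outside, world axes, zero at the start; "moment": the same for the moment, N m; "gripper_width": finger opening in m; "grip_force": force on a finger pad.
Only numpy, scipy, OpenCV 4.12 (cv2) and the standard library are available. Lean on these libraries where they do the work, as an engineer would, in place of code of your own. Each camera call takes 0.05 s, during which the arm holds its last target. There are 200 camera calls.

TASK

Please date the docket pad in the tray: take the blue self-inking stamp off the lower shelf of the little wooden rack, lifting it straight up clear of the brass rail before you draw it out, without knocking the rail or the things beside it. Stand it squarely inside the printed frame on the pad, push its handle fully home and hold it there for a moment, and print nowhere else. Then stand it upright in the middle of the black slate in the tray and leave it there with its handle sprung back up.

Things in the scene. Friction and masses are not known exactly. Their poses are not given: they have to be found in the camera images.
- dater: Blue self-inking date stamp with a black foot and top, 42 x 38 x 90 mm (x, y, z), 0.14 kg. Origin: middle of the foot's underside; z up, -x its front. Foot plate 42 x 38 x 6 mm. It stands on the rack's lower shelf, in the left or the right place, facing the rack's front to within 0.12 rad; its neighbour stands 64 mm to the side, middle to middle.
- dater_grip (a point): Point in the middle of the stamp's blue handle, 68 mm above the underside of its foot: the height to grip. The handle is a block 38 mm (x) by 32 mm (y) that reaches from 36 to 90 mm above the foot's underside; take it by its flat sides, which face +y and -y. Axes as the stamp's.
- dater_handle (a joint): The stamp's handle slides down over its foot: 0 = up, 0.014 m = fully home (the print is made). A spring holds it up: it starts to move at 4 N and takes 12 N to go home, where it meets a hard stop.
- rack: Stepped wooden counter rack, 140 x 194 x 253 mm (x, y, z), fixed. Origin: middle of its underside; -x is its open front, z up. Lower shelf: top 40 mm up, x -67 to +60 mm, 166 mm wide inside; things stand on it at x about -22 mm. The side walls are 78 mm high in front, full height only from x +10 mm back.
- upper_edge (a point): Middle of the lower front edge of the loaded upper shelf: rack x -26 mm, 220 mm up, thus over the middle of the stamp. A gripper held upright over the stamp strikes it; one tilted about 30 degrees, its fingers pointing down and into the rack (+x), passes in front of it, also with the stamp lifted 40 mm. Axes as the rack's.
- rack_rail: Brass retaining rail along the front of the lower shelf, two 6 mm rods, fixed. Origin and axes are the rack's: the rods lie at x -60 mm, 53 and 65 mm up; the rail's top is 68 mm above the rack's underside, 28 mm above the shelf.
- docket: White docket pad lying in one half of the tray, 122 x 87 x 12 mm (x, y, z), fixed. Origin: middle of its underside, on the tray's floor; a red binding strip runs along its +x end.
- date_box (a point): Middle of the blue printed frame on top of the docket pad, 16 mm from the pad's middle towards the binding strip, at the height of the paper; axes as the pad's. Inside, the frame is 56 mm (x) by 54 mm (y): the stamp's foot fits, its 42 mm side along x (either way round), with 7 to 8 mm to spare at each side.
- slate: Black glazed slate plate, 50 x 54 x 9 mm (x, y, z), 0.35 kg, lying loose in the half of the tray without the docket pad. Origin: middle of its underside, on the tray's floor; z up.
- tray_left: Dark wooden counter tray lined with green felt, 240 x 370 x 42 mm (x, y, z), fixed, beside the rack. Origin: middle of its underside. Its floor is 5 mm above the table, its walls 42 mm; a wall 36 mm high across its middle parts it into two halves along y.
- pot: Small round wooden pot with a red lid, 40 mm wide, 30 mm high, loose on the lower shelf. Origin: middle of its underside.
- keepsake: Small wooden box with a flowered lid, 41 x 51 x 28 mm, loose on the table in front of the rack. Origin: middle of its underside.

How it is judged (in metres and radians):
On the way, in this order (a step that is already met when the one before it is completed fails the run):
1. the stamp's foot is above the top of the brass rail while the stamp is still over the shelf, behind the rail (z of dater in the frame of rack above 0.067 m and x of dater in the frame of rack above -0.045 m), for 0.05 s.
2. standing upright and squarely inside the printed frame on the docket, the stamp's handle is pushed fully home and held (x of dater in the frame of date_box between -0.01 and 0.01 m and y of dater in the frame of date_box between -0.01 and 0.01 m and z of dater in the frame of date_box below 0.004 m and angle between the x axis of dater and the x axis of date_box, either way round below 0.2 rad and angle between dater's own z axis and vertical below 0.1 rad and value of joint dater_handle above 0.012 m and contact force between dater and docket above 5 N), for 0.15 s.
At the end, for the whole second after the job is handed in: The stamp stands upright (within 0.1 rad) and at rest on the slate, its middle within 15 mm of the slate's middle, with its handle up (less than 3 mm down) (horizontal distance between dater and slate below 0.015 m and z of dater in the frame of slate between 0.007 and 0.012 m and contact force between dater and slate above 0.5 N and angle between dater's own z axis and vertical below 0.1 rad and value of joint dater_handle below 0.003 m and linear speed of dater below 0.02 m/s); the robot touches nothing.
It fails at once if the stamp's handle is pushed down more than 10 mm anywhere but over the printed frame (more than 25 mm from its middle) (value of joint dater_handle above 0.01 m and horizontal distance between dater and date_box above 0.025 m).
It fails at once if the stamp is knocked or dragged against the brass rail with more than 8 N (contact force between dater and rack_rail above 8 N).
It fails at once if the robot pushes on the brass rail with more than 8 N (contact force between any of the arm, the fingers and rack_rail above 8 N).
It fails at once if the round pot or the flowered box is moved more than 30 mm (distance of any of pot, keepsake from where it was at the start of the episode above 0.03 m).
It also fails if it takes over 50 s, if anything falls off the work surface, if the arm or the gripper's body presses on something with over 40 N, if the wrist force passes 120 N, or if a joint passes its speed limit or range.

## Working session

There is one attempt and no reset: what is moved stays moved. The work goes in short steps, Python scripts to look and compute and a tool call to move; the robot and the scene stay as the last step left them, time stands still between calls to the robot, and variables do not carry over. Pictures are saved under pics/ and viewed, at most 10 in all, crops included, and the job is handed in when it is done.

```bash
ls; mkdir -p pics; python3 - <<'E'
from cell import env
import cv2,numpy as np
for n in("side","top"):
    d=env.get_image(n); cv2.imwrite(f"pics/{n}0.png",d["color"][:,:,::-1]); print(n,{k:v for k,v in d.items() if k!="color"})
    np.savez(f"pics/{n}0.npz",**d)
print(env.get_obs())
E
```

```text
cell.py
pics
side {'fx': 443.31338033062434, 'fy': 443.31338033062434, 'cx': 322.7631830491566, 'cy': 198.65403066198897, 'T': array([[-0.97156318,  0.18930949, -0.1422213 ,  0.44285779],
       [-0.23647009, -0.74501799,  0.62372277,  0.65356295],
       [ 0.01211921,  0.63961716,  0.76859808,  0.87087892],
       [ 0.        ,  0.        ,  0.        ,  1.        ]])}
top {'fx': 380.71776683902846, 'fy': 380.71776683902846, 'cx': 327.2097629780252, 'cy': 192.56043038180832, 'T': array([[ 2.72081463e-01,  9.20339722e-01, -2.80974152e-01,
         3.14930534e-01],
       [-9.62274166e-01,  2.60323863e-01, -7.91196310e-02,
         4.05591071e-03],
       [ 3.27337464e-04,  2.91901153e-01,  9.56448436e-01,
         9.58454163e-01],
       [ 0.00000000e+00,  0.00000000e+00,  0.00000000e+00,
         1.00000000e+00]])}
{'clock': 0.1, 'joint_positions': array([-73.26991613,  33.0267214 ,   1.42238138,  82.37838989,
        -0.85931558,  64.68498479,  -3.23807163]), 'joint_vel': array([-0.00814656, -0.09806315,  0.06083338, -0.17585748,  0.07526679,
       -0.01457675, -0.02591171]), 'tau': array([ 5.94037876e-03, -7.67300248e+01,  2.25772843e+00, -2.86606926e+01,
        1.59243325e-02,  8.65908485e-03, -2.53242496e-05]), 'tool_pos': array([0.24757797, 0.62756245, 0.23056143]), 'ee_rot': array([-1.79920527e+02,  3.39936900e-03,  1.58470688e+02]), 'force': array([ 0.36134257,  0.1785703 , -0.1502014 ]), 'moment': array([-0.02843782, -0.04836558, -0.0074052 ]), 'grip_force': 0.0, 'gripper_width': 0.08549319322597637}
```

View pics/side0.png

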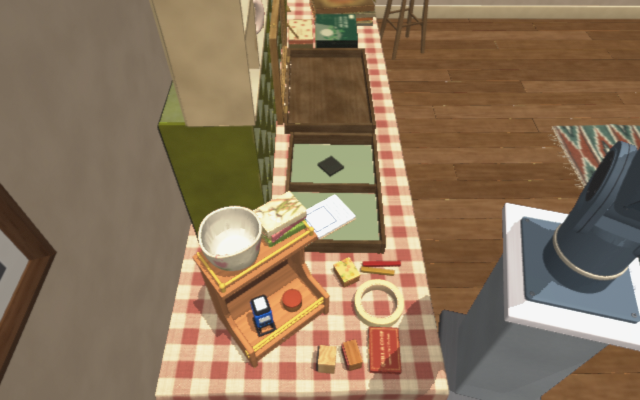

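View pics/top0.png

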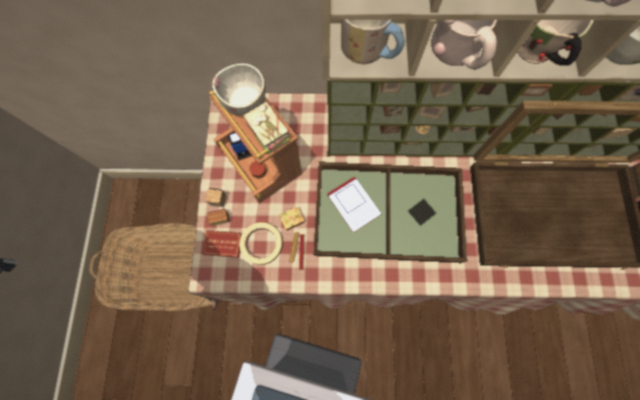

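The side view shows the rack at about (260,290), the stamp at (262,313), the pot at (291,299), the docket at (328,215) and the slate at (330,166). The top view shows the docket at (355,204), the slate at (422,212) and the stamp at (238,145), partly under the upper shelf. Next I'll enlarge the parts I need to measure.

```bash
cat > h.py <<'E'
import numpy as np,cv2
def load(n): return dict(np.load(f"pics/{n}.npz"))
def ray(d,u,v):
    r=np.array([(u-d["cx"])/d["fx"],-(v-d["cy"])/d["fy"],-1.0]); T=d["T"]
    r=T[:3,:3]@r; return T[:3,3],r/np.linalg.norm(r)
def onz(d,u,v,z):
    o,r=ray(d,u,v); return o+r*(z-o[2])/r[2]
def tri(d1,p1,d2,p2):
    o1,r1=ray(d1,*p1); o2,r2=ray(d2,*p2)
    s=np.linalg.lstsq(np.c_[r1,-r2],o2-o1,rcond=None)[0]
    a=o1+r1*s[0]; b=o2+r2*s[1]; return (a+b)/2,np.linalg.norm(a-b)
def proj(d,p):
    T=d["T"]; q=T[:3,:3].T@(np.array(p)-T[:3,3]); return d["cx"]+d["fx"]*q[0]/-q[2], d["cy"]-d["fy"]*q[1]/-q[2]
E
python3 - <<'E'
from h import *
s,t=load("side0"),load("top0")
for p in [(0,0,0),(.248,.628,.231),(.248,.628,0)]: print(p,proj(s,p),proj(t,p))
print(onz(s,330,166,.014),onz(t,422,212,.014))
a=cv2.resize(s["color"][190:360,185:345],None,fx=5,fy=5,interpolation=cv2.INTER_CUBIC)[:,:,::-1]
a=cv2.resize(s["color"][200:360,190:350],(600,600),interpolation=cv2.INTER_CUBIC)[:,:,::-1]
cv2.imwrite("pics/sc.png",a)
a=cv2.resize(t["color"][60:210,195:395],(800,600),interpolation=cv2.INTER_CUBIC)[:,:,::-1]
cv2.imwrite("pics/tc.png",a)
E
```

```text
(0, 0, 0) (np.float64(573.8210990503505), np.float64(265.9589601862642)) (np.float64(289.4565636236721), np.float64(454.98861493420395))
(0.248, 0.628, 0.231) (np.float64(496.0162305573196), np.float64(593.0964010335329)) (np.float64(2.8286064393690253), np.float64(251.01313876536503))
(0.248, 0.628, 0) (np.float64(447.351219926132), np.float64(586.2053266097181)) (np.float64(78.45610989196697), np.float64(264.48018736341555))
[ 0.60953883 -0.15719075  0.014     ] [ 0.60832332 -0.16490396  0.014     ]
```

View pics/sc.png

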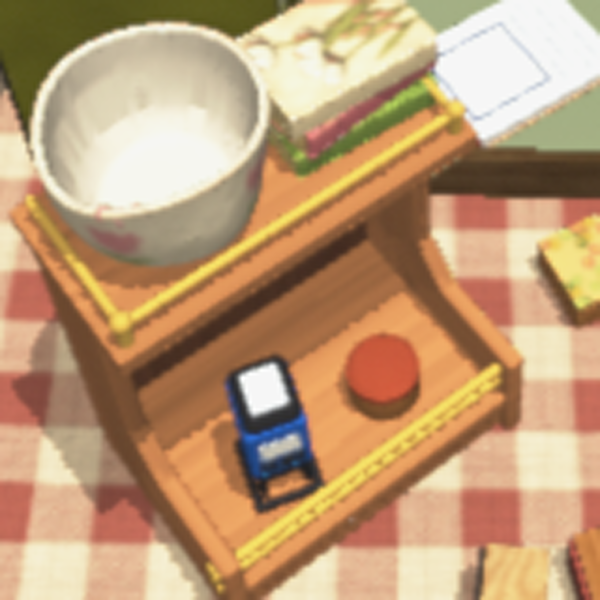

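View pics/tc.png

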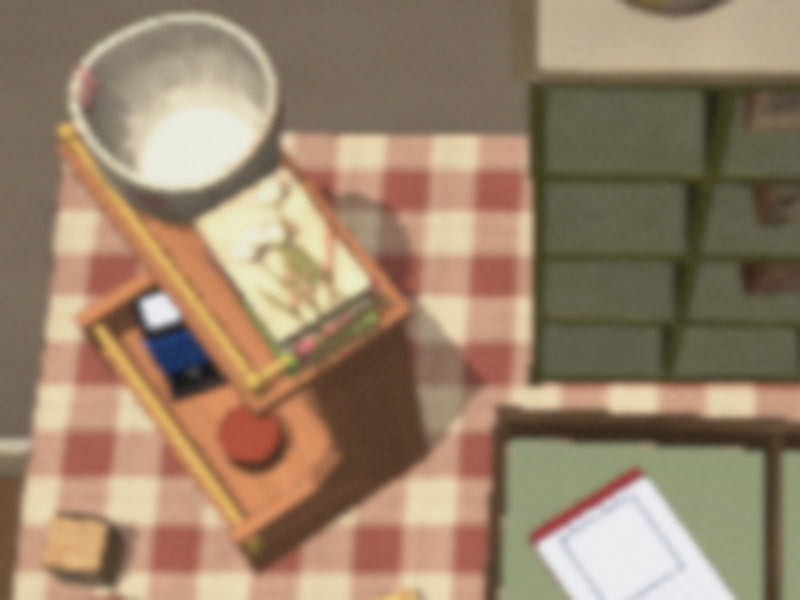

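The crops show the stamp in the rack's far (left) place, with the pot to its right. Lower rail ends: side crop about (215,575) and (500,375), top crop (100,330) and (245,535). I'll triangulate these, and find the docket, slate and label with masks.

```bash
python3 - <<'E'
from h import *
s,t=load("side0"),load("top0")
S=lambda u,v:(190+(u+.5)/3.75-.5,200+(v+.5)/3.75-.5); Tt=lambda u,v:(195+(u+.5)/4-.5,60+(v+.5)/4-.5)
np.set_printoptions(precision=4,suppress=True)
for n,a,b in [("railL",(215,575),(98,328)),("railR",(500,375),(247,535)),("upL",(122,330),(66,132)),("upR",(455,112),(257,388)),
  ("footL",(258,508),(176,396)),("footR",(322,488),(221,381)),("pottop",(383,372),(252,434))]:
    print(n,*tri(s,S(*a),t,Tt(*b)))
def big(m): 
    c,_=cv2.findContours(m.astype(np.uint8),cv2.RETR_EXTERNAL,cv2.CHAIN_APPROX_NONE); return max(c,key=cv2.contourArea)
res={}
for n,d,bs,bd in [("side",s,(150,300,180,360),(190,240,290,360)),("top",t,(185,400,235,450),(170,320,240,390))]:
    c=d["color"].astype(int)
    # slate: dark
    x0=(312,350,150,180) if n=="side" else (405,440,195,228)
    m=np.zeros(c.shape[:2],bool); m[x0[2]:x0[3],x0[0]:x0[1]]=c[x0[2]:x0[3],x0[0]:x0[1]].max(2)<75
    k=big(m); r=cv2.minAreaRect(k); print(n,"slate",r,cv2.contourArea(k)); M=cv2.moments(k); res[n,"sl"]=(M["m10"]/M["m00"],M["m01"]/M["m00"])
    ap=cv2.boxPoints(r); print(np.array([onz(d,u,v,.014) for u,v in ap]))
    # docket: white
    x0=(295,362,185,245) if n=="side" else (322,390,168,240)
    w=(c.min(2)>165)&(np.ptp(c,2)<45)|(np.abs(c-[110,120,190]).sum(2)<0)
    m=np.zeros(c.shape[:2],bool); m[x0[2]:x0[3],x0[0]:x0[1]]=w[x0[2]:x0[3],x0[0]:x0[1]]
    k=big(m); r=cv2.minAreaRect(k); print(n,"docket",r,cv2.contourArea(k)); ap=cv2.approxPolyDP(k,4,True)[:,0]; print(ap.tolist()); print(np.array([onz(d,u,v,.017) for u,v in ap]))
print("slate",tri(s,res["side","sl"],t,res["top","sl"]))
a=cv2.resize(s["color"][180:250,290:370],(800,700),interpolation=cv2.INTER_CUBIC)[:600,:,::-1]
b=cv2.resize(t["color"][170:245,325:390],(520,600),interpolation=cv2.INTER_CUBIC)[:,:,::-1]
a=cv2.resize(s["color"][185:245,295:365],(400,343),interpolation=cv2.INTER_CUBIC)[:,:,::-1]
b=cv2.resize(t["color"][170:235,325:390],(400,400),interpolation=cv2.INTER_CUBIC)[:,:,::-1]
c=np.zeros((400,800,3),np.uint8); c[:343,:400]=a; c[:,400:]=b; cv2.imwrite("pics/dc.png",c)
E
```

```text
railL [0.6406 0.3868 0.0513] 0.004624359132114947
railR [0.531  0.2476 0.0535] 0.000193593534278381
upL [0.6697 0.361  0.2458] 0.0023409163465920773
upR [0.5616 0.217  0.2426] 0.001704310592381375
footL [0.6315 0.3359 0.0112] 0.022084439837874406
footR [0.6251 0.3116 0.0127] 0.024797499406760636
pottop [0.5921 0.2643 0.0606] 0.0016256063116600634
side slate ((330.1858215332031, 165.78762817382812), (20.695858001708984, 15.42782211303711), 41.18592834472656) 238.5
[[ 0.6436 -0.1532  0.014 ]
 [ 0.6273 -0.2031  0.014 ]
 [ 0.575  -0.163   0.014 ]
 [ 0.592  -0.1153  0.014 ]]
side docket ((327.4307556152344, 212.75381469726562), (35.47393035888672, 45.644775390625), 60.2551155090332) 1223.5
[[335, 194], [300, 208], [319, 237], [355, 216]]
[[ 0.5745 -0.0619  0.017 ]
 [ 0.6481  0.0035  0.017 ]
 [ 0.5818  0.0761  0.017 ]
 [ 0.512  -0.0054  0.017 ]]
top slate ((421.58538818359375, 211.73171997070312), (17.803810119628906, 19.36554718017578), 51.34019470214844) 308.0
[[ 0.6019 -0.131   0.014 ]
 [ 0.6441 -0.1617  0.014 ]
 [ 0.6155 -0.1965  0.014 ]
 [ 0.5741 -0.1657  0.014 ]]
top docket ((354.74005126953125, 204.80369567871094), (44.189247131347656, 34.09473419189453), 55.491477966308594) 1399.5
[[357, 180], [330, 195], [353, 231], [380, 213]]
[[ 0.6457  0.0164  0.017 ]
 [ 0.5871  0.0732  0.017 ]
 [ 0.5121 -0.0077  0.017 ]
 [ 0.5757 -0.0621  0.017 ]]
slate (array([ 0.611 , -0.1651,  0.0062]), np.float64(0.0005209370080406431))
```

View pics/dc.png

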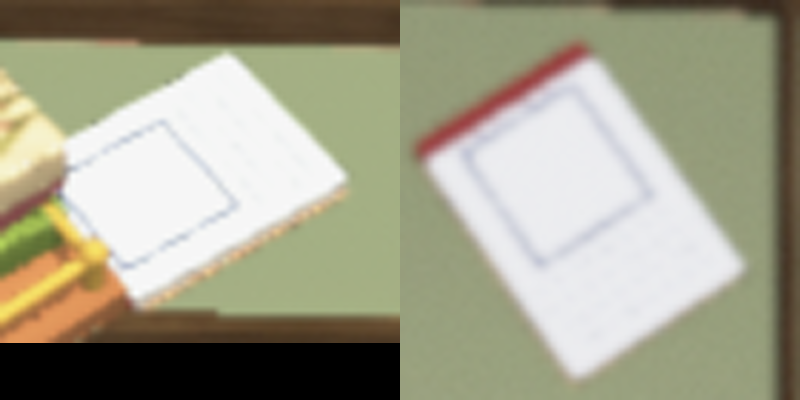

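The frame is clear in both views: top-half corners (62,152), (175,86), (252,193), (141,265), and side (162,121), (237,205), (128,268). Next I'll triangulate those and the stamp's top.

```bash
python3 - <<'E'
from h import *
s,t=load("side0"),load("top0")
np.set_printoptions(precision=4,suppress=True)
A=lambda u,v:(295+(u+.5)/5.714-.5,185+(v+.5)/5.714-.5); B=lambda u,v:(325+(u+.5)/6.154-.5,170+(v+.5)/6.154-.5)
for a,b in [((162,121),(252,193)),((237,205),(141,265)),((128,268),(62,152))]:
    print(*tri(s,A(*a),t,B(*b)), onz(s,*A(*a),.017),onz(t,*B(*b),.017))
print("topB",onz(t,*B(175,86),.017))
def rect(d,box,f,z):
    c=d["color"].astype(int); m=np.zeros(c.shape[:2],np.uint8); x0,x1,y0,y1=box
    m[y0:y1,x0:x1]=f(c[y0:y1,x0:x1]); k,_=cv2.findContours(m,0,1); k=max(k,key=cv2.contourArea); r=cv2.minAreaRect(k)
    ap=cv2.boxPoints(r); P=np.array([onz(d,u,v,z) for u,v in ap]); print(r,P.mean(0)); print(P[:,:2].tolist()); return r[0]
wh=lambda c:(c.min(2)>150)&(np.ptp(c,2)<60)
a=rect(s,(250,275,293,315),wh,.13); b=rect(t,(225,246,128,144),wh,.13)
print("label",tri(s,a,t,b))
red=lambda c:(c[:,:,0]>110)&(c[:,:,1]<75)
a=rect(s,(280,304,285,306),red,.07); b=rect(t,(248,268,158,180),red,.07); print("pot",tri(s,a,t,b))
S=lambda u,v:(190+(u+.5)/3.75-.5,200+(v+.5)/3.75-.5); T=lambda u,v:(195+(u+.5)/4-.5,60+(v+.5)/4-.5)
print("blk top side",np.array([onz(s,*S(*p),.13) for p in [(228,378),(285,355),(303,415),(246,436)]]))
print("foot front side z.046",[onz(s,*S(*p),.046) for p in [(258,508),(322,488)]])
for z in(.053,.065):print("rail",[onz(s,*S(*p),z)[:2] for p in[(215,575),(500,375)]],[onz(t,*T(*p),z)[:2] for p in[(98,328),(247,535)]])
E
```

```text
[ 0.5962 -0.0188  0.0155] 0.001759315943088147 [ 0.595  -0.0172  0.017 ] [ 0.5966 -0.0189  0.017 ]
[0.5542 0.0178 0.0154] 0.0006941473340813539 [0.5536 0.0191 0.017 ] [0.5541 0.0177 0.017 ]
[0.591  0.0622 0.0179] 0.0019016393470597708 [0.5902 0.062  0.017 ] [0.5923 0.0622 0.017 ]
topB [0.6334 0.0239 0.017 ]
((259.75, 303.2500305175781), (11.70042610168457, 10.75174331665039), 71.56504821777344) [0.6324 0.3203 0.13  ]
[[0.6471387614088207, 0.31616142717953283], [0.6312967711186496, 0.30516573075621667], [0.6177867432408012, 0.32448664205044936], [0.6334333362326974, 0.33518704019828904]]
((234.6500244140625, 136.95001220703125), (7.273237705230713, 8.22192096710205), 71.56504821777344) [0.6316 0.3223 0.13  ]
[[0.6335501757983006, 0.335825357649774], [0.64504413937804, 0.32022927881530017], [0.6295312767926118, 0.30887337322386393], [0.6181373771904546, 0.3244043170824705]]
label (array([0.6313, 0.3215, 0.1322]), np.float64(0.0010731525543994397))
((299.0000305175781, 304.0000305175781), (1.4142134189605713, 4.242640495300293), 45.0) [0.5727 0.2763 0.07  ]
[[0.5758867260058967, 0.27925
[... 223 characters left out ...]
), 56.30992889404297) [0.5807 0.2515 0.07  ]
[[0.5708108649344354, 0.26479900670051904], [0.5962423357099931, 0.2450454218703769], [0.5905238242436848, 0.23829744602216502], [0.5651830548194948, 0.25804633635491436]]
pot (array([0.5834, 0.2605, 0.0402]), np.float64(0.01194297782183665))
blk top side [[0.6506 0.3192 0.13  ]
 [0.6277 0.3007 0.13  ]
 [0.6093 0.3288 0.13  ]
 [0.6322 0.3455 0.13  ]]
foot front side z.046 [array([0.6347, 0.3465, 0.046 ]), array([0.6061, 0.3283, 0.046 ])]
rail [array([0.6425, 0.3868]), array([0.5311, 0.2473])] [array([0.6375, 0.3861]), array([0.531 , 0.2477])]
rail [array([0.6396, 0.3907]), array([0.5298, 0.2533])] [array([0.6332, 0.381 ]), array([0.5281, 0.2445])]
```

The frame's middle is about (0.594, 0.021), yaw about 48.5°, z about 0.017 ✓. The stamp's label is at (0.632, 0.321, 0.132), against 0.13 expected ✓. Its yaw looks off relative to the rack, so I'll zoom in on it.

```bash
python3 - <<'E'
from h import *
s,t=load("side0"),load("top0")
a=cv2.resize(s["color"][290:340,245:285],(480,600),interpolation=cv2.INTER_CUBIC)[:,:,::-1]
b=cv2.resize(t["color"][125:165,223:255],(320,400),interpolation=cv2.INTER_CUBIC)[:,:,::-1]
c=np.zeros((600,800,3),np.uint8); c[:,:480]=a; c[:400,480:]=b; cv2.imwrite("pics/st.png",c)
E
```

```text
(no output)
```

View pics/st.png

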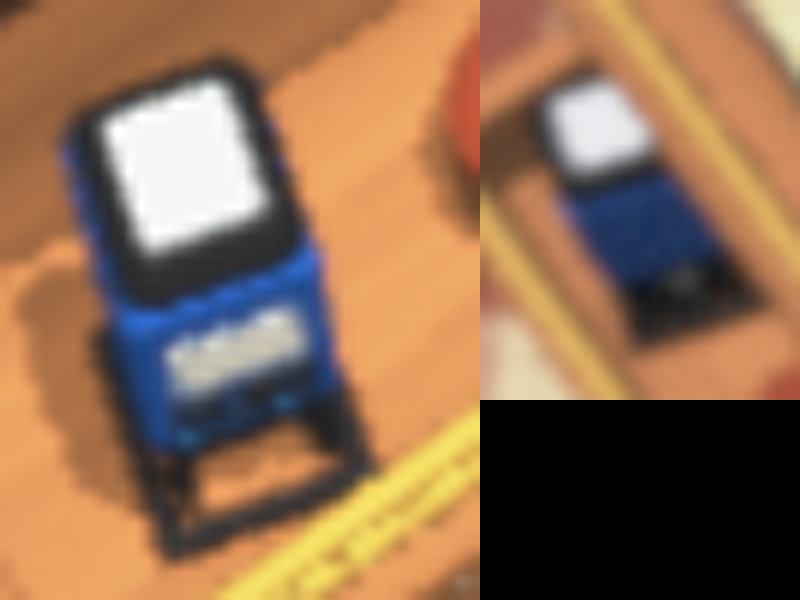

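```bash
python3 - <<'E'
from h import *
s,t=load("side0"),load("top0")
S=lambda u,v:(245+(u+.5)/12-.5,290+(v+.5)/12-.5); T=lambda u,v:(223+(u+.5)/10-.5,125+(v+.5)/10-.5)
ang=lambda a,b:np.degrees(np.arctan2(*(b-a)[1::-1]))
def show(n,d,f,P,z):
    Q=np.array([onz(d,*f(*p),z) for p in P]); print(n,Q[:,:2].round(4).tolist(),[round(float(ang(Q[i],Q[(i+1)%len(Q)])),1) for i in range(len(Q))],np.linalg.norm(Q-np.roll(Q,-1,0),axis=1).round(4),Q.mean(0).round(4))
show("label",s,S,[(100,122),(222,75),(270,205),(150,255)],.13)
show("black",s,S,[(75,125),(255,60),(318,245),(122,315)],.127)
show("foot",s,S,[(165,560),(380,468)],.040)
show("labelT",t,T,[(62,95),(125,72),(172,140),(98,180)],.13)
show("footT",t,T,[(160,345),(285,300)],.040)
show("blueT",t,T,[(90,200),(190,165)],.125)
S2=lambda u,v:(190+(u+.5)/3.75-.5,200+(v+.5)/3.75-.5); T2=lambda u,v:(195+(u+.5)/4-.5,60+(v+.5)/4-.5)
show("pot",s,S2,[(383,370)],.07);show("potT",t,T2,[(253,435)],.07)
show("rackwallR front top side",s,S2,[(522,360),(430,240)],.078)
E
```

```text
label [[0.6468, 0.3167], [0.6314, 0.3047], [0.6175, 0.3235], [0.6323, 0.3355]] [-142.2, 126.6, 39.1, -52.3] [0.0195 0.0233 0.0191 0.0237] [0.632  0.3201 0.13  ]
black [[0.6512, 0.3167], [0.628, 0.2997], [0.6092, 0.3266], [0.634, 0.3443]] [-143.6, 125.1, 35.6, -58.1] [0.0287 0.0328 0.0305 0.0325] [0.6306 0.3218 0.127 ]
foot [[0.6356, 0.3464], [0.6067, 0.3232]] [-141.3, 38.7] [0.0371 0.0371] [0.6212 0.3348 0.04  ]
labelT [[0.6348, 0.3385], [0.6446, 0.326], [0.6309, 0.3092], [0.6164, 0.3226]] [-51.8, -129.2, 137.4, 40.6] [0.0158 0.0217 0.0198 0.0243] [0.6317 0.3241 0.13  ]
footT [[0.6096, 0.3258], [0.6303, 0.2988]] [-52.5, 127.5] [0.0341 0.0341] [0.6199 0.3123 0.04  ]
blueT [[0.6128, 0.3246], [0.6278, 0.3048]] [-52.8, 127.2] [0.0249 0.0249] [0.6203 0.3147 0.125 ]
pot [[0.5898, 0.2679]] [0.0] [0.] [0.5898 0.2679 0.07  ]
potT [[0.5895, 0.2607]] [0.0] [0.] [0.5895 0.2607 0.07  ]
rackwallR front top side [[0.5192, 0.2486], [0.5852, 0.1898]] [-41.7, 138.3] [0.0884 0.0884] [0.5522 0.2192 0.078 ]
```

The stamp's yaw is about −52° from several edges in both views, with its middle at about (0.6315, 0.321). The rack's yaw is about −38°. I'll work out a grasp tilted 40° and the pre-grasp move.

```bash
cat >> h.py <<'E'
from scipy.spatial.transform import Rotation as R
def pose(yaw,tilt):
    y=np.radians(yaw);t=np.radians(tilt); xs=np.array([np.cos(y),np.sin(y),0]); ys=np.array([-np.sin(y),np.cos(y),0])
    z=np.sin(t)*xs-np.cos(t)*np.array([0,0,1]); return np.c_[np.cross(ys,z),ys,z]
def delta(o,P,Rt):
    R0=R.from_euler("xyz",o["ee_rot"],degrees=True).as_matrix()
    d=R0.T@(np.array(P)-o["tool_pos"]); r=R.from_matrix(R0.T@Rt).as_rotvec(degrees=True)
    return d.round(4).tolist(),r.round(2).tolist()
E
python3 - <<'E'
from h import *
from cell import env
o=env.get_obs(); Rt=pose(-51,40); G=np.array([.6315,.321,.108]); P=G+.021*Rt[:,2]
print(P,P-.15*Rt[:,2],delta(o,P-.15*Rt[:,2],Rt))
t=load("top0"); print("cabinet",onz(t,328,158,.0),onz(t,330,30,.3),"keepsake",onz(t,292,218,.028))
E
```

```text
[0.63999491 0.31050966 0.09191307] [0.579317   0.38544063 0.20681973] ([-0.3974, -0.1035, 0.0239], [10.21, -39.08, 28.28])
cabinet [0.69120552 0.10789787 0.        ] [0.84999888 0.14909269 0.3       ] keepsake [0.50018006 0.14774332 0.028     ]
```

The manual's scale: shifts go in shares of 75 cm and turns go in shares of 360 degrees. Converting my numbers, -0.397 m is -0.5293, -0.103 m is -0.1373, -39.1 degrees is -0.1086.

inch_along:
  ticks:
    - [0.065,[-0.5293,-0.1373,0.032],[0.0283,-0.1086,0.0786]]
    - [0.065,[-0.5293,-0.1373,0.032],[0.0283,-0.1086,0.0786]]
    - [0.065,[-0.5293,-0.1373,0.032],[0.0283,-0.1086,0.0786]]
    - [0.065,[-0.5293,-0.1373,0.032],[0.0283,-0.1086,0.0786]]
    - [0.065,[-0.5293,-0.1373,0.032],[0.0283,-0.1086,0.0786]]
    - [0.065,[-0.5293,-0.1373,0.032],[0.0283,-0.1086,0.0786]]
    - [0.065,[-0.5293,-0.1373,0.032],[0.0283,-0.1086,0.0786]]
    - [0.065,[-0.5293,-0.1373,0.032],[0.0283,-0.1086,0.0786]]
    - [0.065,[-0.5293,-0.1373,0.032],[0.0283,-0.1086,0.0786]]
    - [0.065,[-0.5293,-0.1373,0.032],[0.0283,-0.1086,0.0786]]
    - [0.065,[-0.5293,-0.1373,0.032],[0.0283,-0.1086,0.0786]]
    - [0.065,[-0.5293,-0.1373,0.032],[0.0283,-0.1086,0.0786]]
  grip_force: 40

```text
clock: 1.3
tool_pos: [0.5778, 0.3884, 0.2067]
ee_rot: [179.9, 39.9, 129.1]
force: [-0.5, 0.4, -0.3]
gripper_width: 0.0649
grip_force: 0.0
```

```bash
python3 - <<'E'
from h import *
from cell import env
o=env.get_obs(); Rt=pose(-51,40); G=np.array([.6315,.321,.108]); P=G+.021*Rt[:,2]
print(o["tool_pos"],o["joint_positions"],delta(o,P,Rt))
im=[]
for n in("side","top"):
    d=env.get_image(n); np.savez(f"pics/{n}1.npz",**d)
s,t=load("side1"),load("top1")
a=cv2.resize(s["color"][220:400,210:370],(533,600))[:,:,::-1]; b=cv2.resize(t["color"][80:230,195:285],(260,433))[:,:,::-1]
c=np.zeros((600,800,3),np.uint8); c[:,:533]=a; c[:433,540:]=b; cv2.imwrite("pics/pre.png",c)
E
```

```text
[0.57778586 0.38840422 0.2067293 ] [-69.96824155  44.15447239  25.42786228  83.70181854  23.99241344
  65.27531111 -22.89277725] ([-0.0028, -0.001, 0.152], [0.13, -0.1, 0.06])
```

View pics/pre.png

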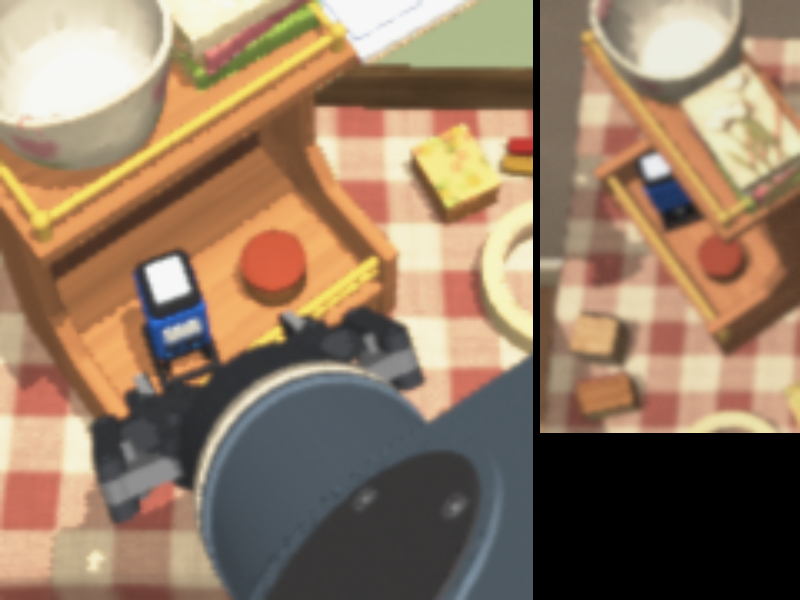

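The gripper lines up with the stamp in the picture: fingertips at about (140,385) and (290,322), parallel to the stamp's front edge, with the stamp at (178,305). Next I advance along the tool axis.

Converted, 0.151 m is 0.2013, 0.09 m is 0.12.

inch_along:
  ticks:
    - [0.065,[-0.0013,0,0.04],[0,0,0]]
    - [0.065,[-0.0027,-0.0013,0.08],[0,0,0]]
    - [0.065,[-0.0027,-0.0013,0.12],[0,0,0]]
    - [0.065,[-0.0027,-0.0013,0.1467],[0,0,0]]
    - [0.065,[-0.0027,-0.0013,0.1733],[0,0,0]]
    - [0.065,[-0.0027,-0.0013,0.1893],[0,0,0]]
    - [0.065,[-0.0027,-0.0013,0.2],[0,0,0]]
    - [0.065,[-0.0027,-0.0013,0.2013],[0,0,0]]
    - [0.065,[-0.0027,-0.0013,0.2013],[0,0,0]]

```text
clock: 2.3
tool_pos: [0.6405, 0.3101, 0.0932]
ee_rot: [179.8, 40.0, 128.9]
force: [-1.1, 0.1, 1.0]
gripper_width: 0.0651
grip_force: 0.0
```

```bash
python3 - <<'E'
from h import *
from cell import env
o=env.get_obs(); print(o["tool_pos"],o["force"])
for n in("side","top"):
    d=env.get_image(n); np.savez(f"pics/{n}2.npz",**d)
s,t=load("side2"),load("top2")
a=cv2.resize(s["color"][270:350,230:320],(675,600),interpolation=cv2.INTER_CUBIC)[:,:,::-1]
cv2.imwrite("pics/grasp.png",a)
E
```

```text
[0.64048528 0.31005121 0.09320055] [-1.05920626  0.14375416  1.04754004]
```

View pics/grasp.png

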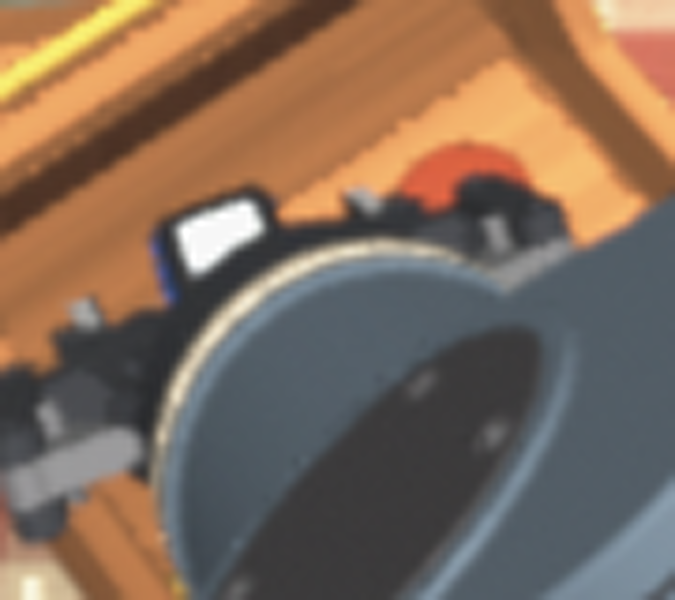

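The stamp's label at (220,238) sits midway between the fingertips at (85,310) and (365,200), with no contact. Now I close the fingers.

inch_along:
  ticks:
    - [0.045,[0,0,0],[0,0,0]]
    - [0.038,[0,0,0],[0,0,0]]
    - [0.034,[0,0,0],[0,0,0]]
    - [0.025,[0,0,0],[0,0,0]]
    - [0.02,[0,0,0],[0,0,0]]
    - [0.02,[0,0,0],[0,0,0]]
    - [0.02,[0,0,0],[0,0,0]]
  grip_force: 40

```text
clock: 3.1
tool_pos: [0.6406, 0.3095, 0.0931]
ee_rot: [179.9, 40.0, 128.9]
force: [-0.7, 1.8, 3.4]
gripper_width: 0.0318
grip_force: 42.4
```

```bash
python3 - <<'E'
from h import *
from cell import env
o=env.get_obs(); R0=R.from_euler("xyz",o["ee_rot"],degrees=True).as_matrix()
for v in[(0,0,.035),(-.004,.003,.035),(-.1*.788,.1*.616,0),(0,0,.1)]: print(v,(R0.T@np.array(v)).round(4))
E
```

```text
(0, 0, 0.035) [-0.0225  0.0001 -0.0268]
(-0.004, 0.003, 0.035) [-0.0188 -0.0012 -0.0299]
(-0.07880000000000001, 0.0616, 0) [ 0.0747 -0.0225 -0.0626]
(0, 0, 0.1) [-0.0642  0.0002 -0.0766]
```

Gripped at 31.8 mm, against 32 expected ✓. Now I lift about 34 mm and hold.

inch_along:
  ticks:
    - [0.02,[-0.008,0,-0.0107],[0,0,0]]
    - [0.02,[-0.0173,0,-0.02],[0,0,0]]
    - [0.02,[-0.024,0,-0.0293],[0,0,0]]
    - [0.02,[-0.0293,0,-0.0347],[0,0,0]]
    - [0.02,[-0.0293,0,-0.0347],[0,0,0]]
    - [0.02,[-0.0293,0,-0.0347],[0,0,0]]

```text
clock: 3.7
tool_pos: [0.6406, 0.3091, 0.1269]
ee_rot: [179.9, 40.0, 128.9]
force: [0.4, 0.1, -2.4]
gripper_width: 0.0312
grip_force: 41.9
```

```bash
python3 - <<'E'
from h import *
from cell import env
o=env.get_obs();print(o["force"],o["moment"])
for n in("side","top"):
    d=env.get_image(n); np.savez(f"pics/{n}3.npz",**d)
s,t=load("side3"),load("top3")
a=cv2.resize(s["color"][270:350,230:310],(480,480),interpolation=cv2.INTER_CUBIC)[:,:,::-1]
b=cv2.resize(t["color"][115:175,215:255],(320,480),interpolation=cv2.INTER_CUBIC)[:,:,::-1]
cv2.imwrite("pics/lift.png",np.hstack([a,b]))
E
```

```text
[ 0.42719627  0.13983747 -2.35812768] [ 0.68492668  0.53505611 -0.00084805]
```

View pics/lift.png

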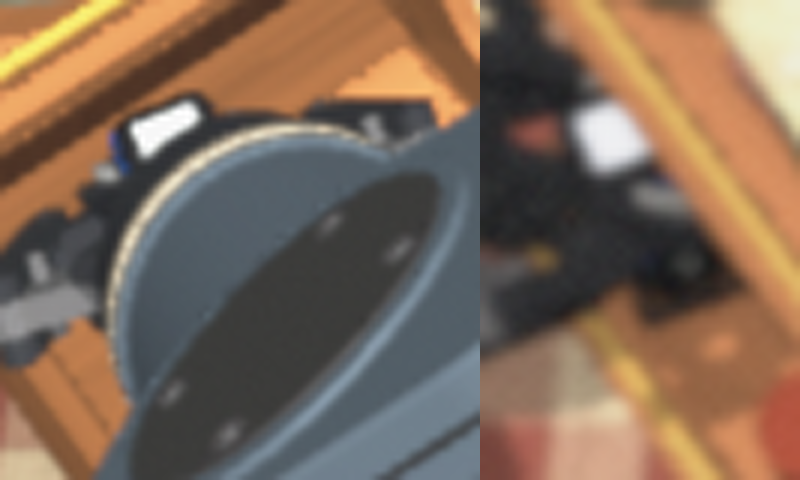

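The view shows the stamp raised 34 mm and still behind the rail, with the label at (165,128) in the side half and the foot over the shelf in the top half. Now I draw it out forward while rising.

The manual's scale: shifts go in shares of 75 cm and turns go in shares of 360 degrees. Converting my numbers, -0.148 m is -0.1973, 0.067 m is 0.0893.

inch_along:
  ticks:
    - [0.02,[0.0133,-0.004,-0.0147],[0,0,0]]
    - [0.02,[0.0267,-0.0093,-0.0293],[0,0,0]]
    - [0.02,[0.0507,-0.0173,-0.06],[0,0,0]]
    - [0.02,[0.072,-0.0267,-0.096],[0,0,0]]
    - [0.02,[0.0853,-0.036,-0.1413],[0,0,0]]
    - [0.02,[0.0893,-0.0453,-0.1973],[0,0,0]]
    - [0.02,[0.0893,-0.0453,-0.1973],[0,0,0]]

```text
clock: 4.5
tool_pos: [0.5182, 0.4085, 0.1996]
ee_rot: [179.6, 39.7, 129.2]
force: [0.4, -0.3, -0.8]
gripper_width: 0.0312
grip_force: 42.0
```

```bash
python3 - <<'E'
from h import *
from cell import env
o=env.get_obs(); print(o["tool_pos"],o["joint_positions"].round(0))
# stamp yaw 48.5 at docket; tool follows yaw +offset from stamp
for y in(-51+33,-51+66,48.5):
  print(y)
  for P in([.43,.28,.25],[.45,.12,.25],[.58,.0,.16]): print(P,delta(o,P,pose(y,40)))
E
```

```text
[0.51823031 0.40854538 0.19964766] [-75.  43.  25.  88.  23.  65. -28.]
-18
[0.43, 0.28, 0.25] ([-0.0659, -0.1495, -0.0119], [-20.59, -0.2, -25.19])
[0.45, 0.12, 0.25] ([-0.1711, -0.2358, 0.0747], [-20.59, -0.2, -25.19])
[0.58, 0.0, 0.16] ([-0.2484, -0.2122, 0.256], [-20.59, -0.2, -25.19])
15
[0.43, 0.28, 0.25] ([-0.0659, -0.1495, -0.0119], [-41.76, -0.08, -50.51])
[0.45, 0.12, 0.25] ([-0.1711, -0.2358, 0.0747], [-41.76, -0.08, -50.51])
[0.58, 0.0, 0.16] ([-0.2484, -0.2122, 0.256], [-41.76, -0.08, -50.51])
48.5
[0.43, 0.28, 0.25] ([-0.0659, -0.1495, -0.0119], [-63.26, 0.07, -76.19])
[0.45, 0.12, 0.25] ([-0.1711, -0.2358, 0.0747], [-63.26, 0.07, -76.19])
[0.58, 0.0, 0.16] ([-0.2484, -0.2122, 0.256], [-63.26, 0.07, -76.19])
```

Converted, -0.236 m is -0.3147, -0.171 m is -0.228, -50.5 degrees is -0.1403.

inch_along:
  ticks:
    - [0.02,[-0.088,-0.2,-0.016],[-0.0572,-0.0006,-0.07]]
    - [0.02,[-0.088,-0.2,-0.016],[-0.0572,-0.0006,-0.07]]
    - [0.02,[-0.088,-0.2,-0.016],[-0.0572,-0.0006,-0.07]]
    - [0.02,[-0.088,-0.2,-0.016],[-0.0572,-0.0006,-0.07]]
    - [0.02,[-0.228,-0.3147,0.1],[-0.1161,0,-0.1403]]
    - [0.02,[-0.228,-0.3147,0.1],[-0.1161,0,-0.1403]]
    - [0.02,[-0.228,-0.3147,0.1],[-0.1161,0,-0.1403]]
    - [0.02,[-0.228,-0.3147,0.1],[-0.1161,0,-0.1403]]
    - [0.02,[-0.228,-0.3147,0.1],[-0.1161,0,-0.1403]]
    - [0.02,[-0.228,-0.3147,0.1],[-0.1161,0,-0.1403]]

```text
clock: 5.5
tool_pos: [0.4534, 0.1616, 0.2374]
ee_rot: [-179.4, 37.5, -179.3]
force: [0.2, 0.4, -2.2]
gripper_width: 0.032
grip_force: 42.0
```

```bash
python3 - <<'E'
from h import *
from cell import env
o=env.get_obs(); print(o["tool_pos"],o["joint_positions"].round(0))
Rt=pose(48.5,40); G=np.array([.594,.0215,.016+.068+.06]); print(delta(o,G+.019*Rt[:,2],Rt))
E
```

```text
[0.4533693  0.16159834 0.23742014] [-42.   6.  -2. 140.  80.  26. -26.]
([-0.0511, -0.1308, 0.1766], [-30.52, -2.61, -37.28])
```

Converted, 0.177 m is 0.236, -0.131 m is -0.1747, -37.3 degrees is -0.1036.

inch_along:
  ticks:
    - [0.02,[-0.068,-0.1747,0.236],[-0.0847,-0.0072,-0.1036]]
    - [0.02,[-0.068,-0.1747,0.236],[-0.0847,-0.0072,-0.1036]]
    - [0.02,[-0.068,-0.1747,0.236],[-0.0847,-0.0072,-0.1036]]
    - [0.02,[-0.068,-0.1747,0.236],[-0.0847,-0.0072,-0.1036]]
    - [0.02,[-0.068,-0.1747,0.236],[-0.0847,-0.0072,-0.1036]]
    - [0.02,[-0.068,-0.1747,0.236],[-0.0847,-0.0072,-0.1036]]
    - [0.02,[-0.068,-0.1747,0.236],[-0.0847,-0.0072,-0.1036]]
    - [0.02,[-0.068,-0.1747,0.236],[-0.0847,-0.0072,-0.1036]]
    - [0.02,[-0.068,-0.1747,0.236],[-0.0847,-0.0072,-0.1036]]

```text
clock: 6.4
tool_pos: [0.5863, 0.0559, 0.1425]
ee_rot: [-178.5, 38.8, -146.8]
force: [1.2, 2.1, -2.3]
gripper_width: 0.0314
grip_force: 41.9
```

```bash
python3 - <<'E'
from h import *
from cell import env
o=env.get_obs(); print(o["tool_pos"],o["joint_positions"].round(0))
Rt=pose(48.5,40); G=np.array([.594,.0215,.016+.068+.06]); print(delta(o,G+.019*Rt[:,2],Rt))
for n in("side","top"):
    d=env.get_image(n); np.savez(f"pics/{n}4.npz",**d)
s,t=load("side4"),load("top4")
a=cv2.resize(s["color"][170:250,285:365],(400,400),interpolation=cv2.INTER_CUBIC)[:,:,::-1]
b=cv2.resize(t["color"][150:230,310:390],(400,400),interpolation=cv2.INTER_CUBIC)[:,:,::-1]
cv2.imwrite("pics/hov.png",np.hstack([a,b]))
E
```

```text
[0.5862652  0.05590822 0.14248038] [ 32.  31. -43. 133. 172.  11. -49.]
([0.0086, -0.0295, 0.0106], [-11.19, -1.35, -11.84])
```

View pics/hov.png

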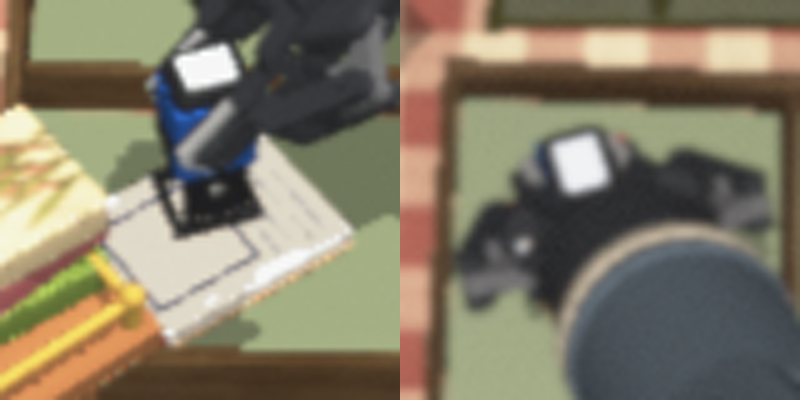

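The view shows the stamp hanging upright over the frame, still turned about 16° short. Its label is at (208,70) in the side half and (580,165) in the top half. Next I finish the turn at this height.

Converted, -0.029 m is -0.0387, 0.011 m is 0.0147, -11.8 degrees is -0.0328.

inch_along:
  ticks:
    - [0.02,[0.012,-0.0387,0.0147],[-0.0311,-0.0039,-0.0328]]
    - [0.02,[0.012,-0.0387,0.0147],[-0.0311,-0.0039,-0.0328]]
    - [0.02,[0.012,-0.0387,0.0147],[-0.0311,-0.0039,-0.0328]]
    - [0.02,[0.012,-0.0387,0.0147],[-0.0311,-0.0039,-0.0328]]
    - [0.02,[0.012,-0.0387,0.0147],[-0.0311,-0.0039,-0.0328]]
    - [0.02,[0.012,-0.0387,0.0147],[-0.0311,-0.0039,-0.0328]]

```text
clock: 7.1
tool_pos: [0.5908, 0.0422, 0.1102]
ee_rot: [-178.5, 41.0, -132.4]
force: [-2.2, 1.9, -0.6]
gripper_width: 0.0321
grip_force: 42.0
```

```bash
cat > lab.py <<'E'
from h import *
from cell import env
def label(zlo=None):
    o=env.get_obs(); out=[]; np.set_printoptions(precision=4,suppress=True)
    Rm=R.from_euler("xyz",o["ee_rot"],degrees=True).as_matrix(); est=o["tool_pos"]-.021*Rm[:,2]+[0,0,.022]
    for n in("side","top"):
        d=env.get_image(n); u,v=map(int,proj(d,est)); c=d["color"].astype(int)
        m=((c.min(2)>170)&(np.ptp(c,2)<40)).astype(np.uint8)
        w=np.zeros_like(m); w[v-12:v+13,u-12:u+13]=1; m*=w
        N,_,st,ce=cv2.connectedComponentsWithStats(m)
        k=[i for i in range(1,N) if 25<st[i,4]<160]; k=min(k,key=lambda i:np.hypot(*(ce[i]-[u,v])))
        out.append((d,ce[k])); print(n,"pred",(u,v),"found",ce[k],"area",st[k,4])
    L,e=tri(*out[0],*out[1]); yaw=np.degrees(np.arctan2(Rm[1,2],Rm[0,2]))
    print("TCP",o["tool_pos"],"rot",o["ee_rot"],"yaw of y-axis-90",np.degrees(np.arctan2(Rm[1,1],Rm[0,1]))-90,"tilt",np.degrees(np.arccos(-Rm[2,2])),"q",o["joint_positions"].round(0),"F",o["force"])
    print("label",L,e,"in tool",Rm.T@(L-o["tool_pos"]))
    return o,L
E
python3 - <<'E'
from lab import *
o,L=label()
Rm=pose(-51,40); print("at rack label in tool",Rm.T@(np.array([.6315,.3212,.1305])-[.6406,.3095,.0931]))
E
```

```text
side pred (324, 186) found [324.7763 186.9211] area 76
top pred (347, 185) found [347.939 186.   ] area 82
TCP [0.5908 0.0422 0.1102] rot [-178.4713   40.9759 -132.4052] yaw of y-axis-90 46.592250708502576 tilt 40.99933342917956 q [ 38.  38. -41. 128. 242.  10. -98.] F [-2.2309  1.9013 -0.6444]
label [0.5811 0.0308 0.1448] 0.0006232350382221531 in tool [-0.0114 -0.0015 -0.0359]
at rack label in tool [-0.0127  0.0003 -0.0382]
```

The label triangulates to (0.581, 0.031, 0.145), the same place in the hand as at the rack, so the stamp hasn't slipped. Now I shift to the frame's middle while descending to about 10 mm over the paper.

```bash
cat > tgt.py <<'E'
from lab import *
def to(xy,dz,yaw,tilt=40):
    # turn about the stamp's axis (keeping the label at its tool-frame place), label to xy, shift dz
    o,L=label(); R0=R.from_euler("xyz",o["ee_rot"],degrees=True).as_matrix(); Rt=pose(yaw,tilt)
    l=np.array([-.012,0,-.0371]); L0=o["tool_pos"]+R0@l; print("L0",L0)
    L=(L+L0)/2
    P=np.array([xy[0],xy[1],L[2]+dz])-Rt@l; print("delta",delta(o,P,Rt))
E
python3 -c "
from tgt import *
to((.594,.0215),-.028,48)"
```

```text
side pred (324, 186) found [324.8611 186.8056] area 72
top pred (347, 185) found [346.9634 185.9146] area 82
TCP [0.591  0.0418 0.1101] rot [-178.4419   40.975  -132.4283] yaw of y-axis-90 46.549825341206684 tilt 40.9993767948089 q [ 38.  38. -41. 128. 242.  10. -97.] F [ 0.9219  0.0896 -1.3406]
label [0.5802 0.0328 0.1474] 2.6304181895977648e-05 in tool [-0.014   0.0009 -0.0373]
L0 [0.5799 0.0312 0.1459]
delta ([0.0168, -0.0152, 0.0223], [-1.84, 0.97, -0.34])
```

Converted, 0.022 m is 0.0293, 0.017 m is 0.0227, -1.8 degrees is -0.005.

inch_along:
  ticks:
    - [0.02,[0.008,-0.0067,0.0093],[-0.0028,0.0014,0]]
    - [0.02,[0.016,-0.0133,0.02],[-0.005,0.0028,-0.0008]]
    - [0.02,[0.0227,-0.02,0.0293],[-0.005,0.0028,-0.0008]]
    - [0.02,[0.0227,-0.02,0.0293],[-0.005,0.0028,-0.0008]]
    - [0.02,[0.0227,-0.02,0.0293],[-0.005,0.0028,-0.0008]]

```text
clock: 7.8
tool_pos: [0.6004, 0.0371, 0.079]
ee_rot: [-179.1, 40.3, -131.6]
force: [0.3, 0.3, -2.1]
gripper_width: 0.0319
grip_force: 42.0
```

```bash
python3 -c "
from tgt import *
to((.594,.0215),-.01,48)"
```

```text
side pred (320, 193) found [320.5429 193.6286] area 70
top pred (349, 186) found [349.8289 186.4868] area 76
TCP [0.6004 0.0371 0.079 ] rot [-179.1347   40.3353 -131.6134] yaw of y-axis-90 47.82649027012968 tilt 40.343007674488085 q [ 37.  42. -39. 127. 242.  10. -94.] F [ 0.2604  0.2562 -2.0648]
label [0.5911 0.0272 0.1151] 0.00023801846281125576 in tool [-0.013  -0.0002 -0.0363]
L0 [0.5901 0.0264 0.115 ]
delta ([0.0075, -0.0056, 0.0069], [-0.62, 0.34, 0.29])
```

Converted, -0.006 m is -0.008, -0.001 m is -0.0013, -0.6 degrees is -0.0017.

inch_along:
  ticks:
    - [0.02,[0.0013,-0.008,-0.0013],[-0.0017,0.0008,0.0008]]
    - [0.02,[0.0013,-0.008,-0.0013],[-0.0017,0.0008,0.0008]]
    - [0.02,[0.0013,-0.008,-0.0013],[-0.0017,0.0008,0.0008]]
    - [0.02,[0.0013,-0.008,-0.0013],[-0.0017,0.0008,0.0008]]

```text
clock: 8.3
tool_pos: [0.6011, 0.0351, 0.0757]
ee_rot: [-179.4, 40.3, -132.0]
force: [-1.3, -0.3, 0.1]
gripper_width: 0.0315
grip_force: 42.0
```

```bash
python3 -c "
from tgt import *
to((.594,.0215),-.01,48)"
```

```text
side pred (320, 193) found [320.6197 193.7324] area 71
top pred (350, 186) found [350.6579 186.8421] area 76
TCP [0.6011 0.0351 0.0757] rot [-179.4292   40.285  -131.9997] yaw of y-axis-90 47.63127373069841 tilt 40.28836365833299 q [ 37.  42. -39. 126. 242.  10. -94.] F [-1.2506 -0.3198  0.0705]
label [0.5915 0.0252 0.1125] 0.0005059355905454993 in tool [-0.0133  0.0002 -0.0369]
L0 [0.5909 0.0243 0.1118]
delta ([0.0065, -0.0037, 0.0073], [-0.57, 0.29, -0.0])
```

Converted, -0.008 m is -0.0107, -0.004 m is -0.0053, -0.5 degrees is -0.0014.

inch_along:
  ticks:
    - [0.02,[0.0013,-0.0053,0],[-0.0014,0.0008,0]]
    - [0.02,[0.0027,-0.0107,0.0013],[-0.0014,0.0008,0]]
    - [0.02,[0.0027,-0.0107,0.0013],[-0.0014,0.0008,0]]
    - [0.02,[0.0027,-0.0107,0.0013],[-0.0014,0.0008,0]]

```text
clock: 8.8
tool_pos: [0.604, 0.032, 0.07]
ee_rot: [-179.5, 40.2, -132.0]
force: [0.7, -0.4, -1.3]
gripper_width: 0.0318
grip_force: 42.0
```

```bash
python3 -c "
from tgt import *
to((.594,.0215),-.01,48)"
```

```text
side pred (319, 193) found [319.5797 194.0145] area 69
top pred (352, 186) found [352.1867 186.76  ] area 75
TCP [0.604 0.032 0.07 ] rot [-179.4616   40.2067 -132.0163] yaw of y-axis-90 47.636185362505785 tilt 40.20966852730498 q [ 37.  43. -38. 126. 242.  10. -94.] F [ 0.6849 -0.3814 -1.3057]
label [0.5946 0.0219 0.1068] 0.00034975563795946085 in tool [-0.0132 -0.0001 -0.037 ]
L0 [0.5939 0.0212 0.1061]
delta ([0.0062, 0.0005, 0.0075], [-0.55, 0.21, -0.01])
```

Centred over the frame: label (0.5942, 0.0215), yaw 47.6°. Now I press gradually.

Converted, 0.006 m is 0.008, 0.0046 m is 0.0061.

inch_along:
  ticks:
    - [0.02,[0.0027,0,0.0033],[0,0,0]]
    - [0.02,[0.0051,0,0.0061],[0,0,0]]
    - [0.02,[0.0067,0,0.008],[0,0,0]]
    - [0.02,[0.0067,0,0.008],[0,0,0]]
  grip_force: 70

```text
clock: 9.3
tool_pos: [0.6042, 0.0322, 0.0625]
ee_rot: [-179.4, 40.2, -132.0]
force: [-3.4, -2.7, 7.8]
gripper_width: 0.0312
grip_force: 72.7
```

```bash
python3 -c "
from tgt import *
to((.594,.0215),-.01,48)"
```

```text
side pred (319, 195) found [319.4167 196.2083] area 72
top pred (351, 187) found [351.8378 187.7432] area 74
TCP [0.6042 0.0322 0.0625] rot [-179.416    40.2481 -131.9732] yaw of y-axis-90 47.649500073252426 tilt 40.251611646970176 q [ 35.  43. -36. 126. 241.  12. -92.] F [-3.3643 -2.6894  7.8353]
label [0.5947 0.0222 0.0993] 3.540406220459798e-05 in tool [-0.0132  0.     -0.037 ]
L0 [0.5941 0.0215 0.0986]
delta ([0.0064, 0.0005, 0.0073], [-0.57, 0.25, 0.02])
```

Converted, 0.0072 m is 0.0096, 0.0062 m is 0.0083.

inch_along:
  ticks:
    - [0.02,[0.0027,0,0.0033],[0,0,0]]
    - [0.02,[0.0051,0,0.0061],[0,0,0]]
    - [0.02,[0.0069,0,0.0083],[0,0,0]]
    - [0.02,[0.008,0,0.0096],[0,0,0]]
    - [0.02,[0.008,0,0.0096],[0,0,0]]

```text
clock: 9.9
tool_pos: [0.6057, 0.0333, 0.0559]
ee_rot: [-179.2, 40.5, -131.8]
force: [-9.2, -5.1, 30.1]
gripper_width: 0.0314
grip_force: 75.9
```

```bash
python3 -c "
from tgt import *
to((.594,.0215),-.01,48)"
```

```text
side pred (318, 197) found [318.7353 198.3382] area 68
top pred (351, 187) found [351.5479 187.9726] area 73
TCP [0.6057 0.0333 0.0559] rot [-179.2116   40.5369 -131.8064] yaw of y-axis-90 47.68120495935864 tilt 40.54323305159092 q [ 34.  44. -33. 126. 239.  14. -90.] F [-9.1736 -5.0611 30.1235]
label [0.5962 0.0229 0.0921] 0.00015999262808361118 in tool [-0.0129 -0.0003 -0.0367]
L0 [0.5953 0.0224 0.0919]
delta ([0.008, 0.0009, 0.0064], [-0.66, 0.54, 0.14])
```

30 N on the tool and 14 mm of travel, so the handle is on its stop. I hold it there, then rise straight up.

Converted, -0.069 m is -0.092, -0.0064 m is -0.0085.

inch_along:
  ticks:
    - [0.02,[0,0,0],[0,0,0]]
    - [0.02,[0,0,0],[0,0,0]]
    - [0.02,[0,0,0],[0,0,0]]
    - [0.02,[-0.0043,0,-0.0051],[0,0,0]]
    - [0.02,[-0.0085,0,-0.0103],[0,0,0]]
    - [0.02,[-0.0128,0,-0.0153],[0,0,0]]
    - [0.02,[-0.0171,0,-0.0204],[0,0,0]]
    - [0.02,[-0.024,0,-0.028],[0,0,0]]
    - [0.02,[-0.04,0,-0.048],[0,0,0]]
    - [0.02,[-0.06,0,-0.072],[0,0,0]]
    - [0.02,[-0.0773,0,-0.092],[0,0,0]]
    - [0.02,[-0.0773,0,-0.092],[0,0,0]]

```text
clock: 11.2
tool_pos: [0.5925, 0.0465, 0.1259]
ee_rot: [-177.2, 41.4, -131.8]
force: [-0.2, -0.8, -1.8]
gripper_width: 0.0309
grip_force: 71.7
```

```bash
python3 - <<'E'
from tgt import *
to((.594,.0215),0,48)
for y in(30,10,-10,-25): 
    print(y); to((.60,-.10),.01,y)
E
```

```text
side pred (323, 182) found [324.0921 183.6447] area 76
top pred (345, 182) found [345.9882 182.9412] area 85
TCP [0.5925 0.0465 0.1259] rot [-177.2198   41.4338 -131.7735] yaw of y-axis-90 46.38585068992026 tilt 41.51016407803698 q [ 38.  36. -41. 128. 242.  10. -99.] F [-0.1846 -0.8373 -1.8191]
label [0.5815 0.0362 0.1612] 0.00044576507193229246 in tool [-0.0121 -0.0005 -0.0364]
L0 [0.5808 0.0361 0.1617]
delta ([0.0027, -0.0179, -0.0006], [-2.63, 1.44, 0.14])
30
side pred (323, 183) found [323.9342 183.6579] area 76
top pred (346, 182) found [346.3133 183.0482] area 83
TCP [0.5928 0.0453 0.1243] rot [-177.325    41.3517 -131.9273] yaw of y-axis-90 46.30467994833904 tilt 41.422631018549616 q [ 38.  36. -41. 128. 242.  10. -98.] F [-0.8225  0.3695 -1.0626]
label [0.5819 0.0355 0.1602] 0.00022905220088940381 in tool [-0.0128 -0.0002 -0.0366]
L0 [0.5811 0.035  0.1601]
delta ([0.0607, -0.11, -0.0612], [9.12, 1.66, 13.66])
10
side pred (323, 183) f
[... 682 characters left out ...]
8.  36. -41. 128. 242.  10. -99.] F [ 0.1082 -0.2583 -1.6483]
label [0.5821 0.0356 0.1598] 0.0006839623323493713 in tool [-0.013  -0.0002 -0.0366]
L0 [0.5812 0.035  0.1595]
delta ([0.0651, -0.1181, -0.0652], [35.36, 2.22, 43.82])
-25
side pred (323, 183) found [323.9467 183.8667] area 75
top pred (346, 182) found [346.1882 182.9529] area 85
TCP [0.5928 0.0455 0.1239] rot [-177.4342   41.3813 -132.0118] yaw of y-axis-90 46.291437575006825 tilt 41.446439267520056 q [ 38.  36. -41. 128. 242.  10. -99.] F [ 0.7372 -0.966  -1.3313]
label [0.582  0.0358 0.16  ] 0.0005530515924181081 in tool [-0.013  -0.0001 -0.0367]
L0 [0.5812 0.0351 0.1597]
delta ([0.0679, -0.1199, -0.0675], [45.23, 2.42, 55.13])
```

The stamp is off the pad at foot height about 0.07, and upright. Next I compute the carry to the slate, turning back to a more comfortable yaw.

```bash
python3 - <<'E' | grep delta
from tgt import *
to((.60,-.04),.03,5)
to((.605,-.16),.03,-40)
E
```

```text
delta ([0.0163, -0.075, -0.0509], [25.53, 2.05, 32.51])
delta ([0.0885, -0.1664, -0.1103], [55.1, 2.61, 66.44])
```

Converted, -0.166 m is -0.2213, -0.11 m is -0.1467, 66.5 degrees is 0.1847.

inch_along:
  ticks:
    - [0.02,[0.0213,-0.1,-0.0667],[0.0708,0.0056,0.0903]]
    - [0.02,[0.0213,-0.1,-0.0667],[0.0708,0.0056,0.0903]]
    - [0.02,[0.0213,-0.1,-0.0667],[0.0708,0.0056,0.0903]]
    - [0.02,[0.0213,-0.1,-0.0667],[0.0708,0.0056,0.0903]]
    - [0.02,[0.0213,-0.1,-0.0667],[0.0708,0.0056,0.0903]]
    - [0.02,[0.1173,-0.2213,-0.1467],[0.1528,0.0072,0.1847]]
    - [0.02,[0.1173,-0.2213,-0.1467],[0.1528,0.0072,0.1847]]
    - [0.02,[0.1173,-0.2213,-0.1467],[0.1528,0.0072,0.1847]]
    - [0.02,[0.1173,-0.2213,-0.1467],[0.1528,0.0072,0.1847]]
    - [0.02,[0.1173,-0.2213,-0.1467],[0.1528,0.0072,0.1847]]
    - [0.02,[0.1173,-0.2213,-0.1467],[0.1528,0.0072,0.1847]]
    - [0.02,[0.1173,-0.2213,-0.1467],[0.1528,0.0072,0.1847]]

```text
clock: 13.1
tool_pos: [0.6175, -0.1659, 0.1541]
ee_rot: [179.9, 40.0, 140.9]
force: [0.2, -0.4, -1.1]
gripper_width: 0.0313
grip_force: 71.6Traceback (most recent call last):
```

```bash
python3 - <<'E'
from tgt import *
to((.609,-.162),0,-40)
E
```

```text
  File "<stdin>", line 2, in <module>
  File "tgt.py", line 4, in to
    o,L=label(); R0=R.from_euler("xyz",o["ee_rot"],degrees=True).as_matrix(); Rt=pose(yaw,tilt)
        ~~~~~^^
  File "lab.py", line 11, in label
    k=[i for i in range(1,N) if 25<st[i,4]<160]; k=min(k,key=lambda i:np.hypot(*(ce[i]-[u,v])))
                                                   ~~~^^^^^^^^^^^^^^^^^^^^^^^^^^^^^^^^^^^^^^^^^
ValueError: min() iterable argument is empty
```

```bash
sed -i 's/min(2)>170/min(2)>140/; s/25<st/15<st/' lab.py; python3 - <<'E'
from tgt import *
to((.611,-.164),-.06,-40)
s,t=load("side4"),load("top4")
for d in(s,t): print(proj(d,(.611,-.164,.014)))
E
```

```text
side pred (332, 114) found [330.8421 120.6316] area 19
top pred (438, 190) found [439.8061 190.8571] area 98
TCP [ 0.6178 -0.1654  0.1536] rot [179.6896  39.9342 140.3182] yaw of y-axis-90 -39.48255751250408 tilt 39.9352390078903 q [-28.  33.  36. 129. 142.  10. -92.] F [ 1.4497  1.9678 -1.5479]
label [ 0.6156 -0.165   0.1651] 0.00568589419281116 in tool [-0.0059 -0.0011 -0.0101]
L0 [ 0.6065 -0.1562  0.1898]
delta ([0.0399, -0.0037, 0.0609], [0.51, -0.07, 0.24])
(np.float64(330.0438107617957), np.float64(164.13316639614166))
(np.float64(421.86439714823535), np.float64(210.92779508198205))
```

The side view's label is hidden by the hand, so I rely on the hand-frame position, which the top view confirms. Next I descend to about 14 mm above the slate.

Converted, 0.061 m is 0.0813, 0.027 m is 0.036, 0.5 degrees is 0.0014.

inch_along:
  ticks:
    - [0.02,[0.0187,-0.0013,0.0267],[0,0,0]]
    - [0.02,[0.036,-0.004,0.0547],[0.0014,0,0]]
    - [0.02,[0.0467,-0.0053,0.0707],[0.0014,0,0]]
    - [0.02,[0.0533,-0.0053,0.0813],[0.0014,0,0]]
    - [0.02,[0.0533,-0.0053,0.0813],[0.0014,0,0]]
    - [0.02,[0.0533,-0.0053,0.0813],[0.0014,0,0]]

```text
clock: 13.85
tool_pos: [0.6202, -0.1787, 0.0823]
ee_rot: [-179.5, 40.0, 140.9]
force: [0.0, -0.4, -0.5]
gripper_width: 0.0312
grip_force: 71.6
```

```bash
python3 - <<'E'
from tgt import *
to((.611,-.164),0,-40)
E
```

```text
side pred (332, 132) found [330.     131.7368] area 19
top pred (435, 200) found [436.0215 200.4731] area 93
TCP [ 0.6202 -0.1787  0.0823] rot [-179.5228   39.9639  140.8508] yaw of y-axis-90 -39.455653909188655 tilt 39.966258982869576 q [-17.  39.  23. 131. 147.  21. -98.] F [ 0.027  -0.4214 -0.5225]
label [ 0.6133 -0.1718  0.1204] 0.005120817575238525 in tool [-0.017   0.0007 -0.0355]
L0 [ 0.6091 -0.1692  0.1184]
delta ([0.0007, 0.0053, -0.0019], [0.07, -0.03, 0.65])
```

Converted, 0.006 m is 0.008, 0.005 m is 0.0067.

inch_along:
  ticks:
    - [0.02,[0.0013,0.0067,-0.0027],[0,0,0]]
    - [0.02,[0.0027,0.0067,0],[0,0,0]]
    - [0.02,[0.0053,0.0067,0.0027],[0,0,0]]
    - [0.02,[0.008,0.0067,0.0067],[0,0,0]]
    - [0.02,[0.008,0.0067,0.0067],[0,0,0]]

```text
clock: 14.45
tool_pos: [0.6221, -0.1732, 0.0734]
ee_rot: [-179.5, 39.9, 140.9]
force: [-0.5, 0.2, -2.1]
gripper_width: 0.0312
grip_force: 71.6
```

```bash
python3 - <<'E'
from tgt import *
to((.611,-.164),0,-40)
d=env.get_image("top"); print(onz(d,437,202,.107))
E
```

```text
side pred (330, 136) found [328.9 135.7] area 20
top pred (432, 200) found [432.7604 200.2917] area 96
TCP [ 0.6221 -0.1732  0.0734] rot [-179.4558   39.9137  140.9042] yaw of y-axis-90 -39.44499577884156 tilt 39.91680306726168 q [-18.  40.  22. 131. 146.  22. -98.] F [-0.4568  0.2362 -2.0537]
label [ 0.6147 -0.1662  0.1117] 0.004999276660441404 in tool [-0.0168  0.0004 -0.0358]
L0 [ 0.611  -0.1637  0.1096]
delta ([-0.0008, -0.0001, -0.0007], [0.04, -0.08, 0.69])
[ 0.6124 -0.1769  0.107 ]
```

On target: (0.611, −0.1637). The last few millimetres go gently.

Converted, 0.0048 m is 0.0064, 0.004 m is 0.0053.

inch_along:
  ticks:
    - [0.02,[0.0013,0,0.0016],[0,0,0]]
    - [0.02,[0.0027,0,0.0032],[0,0,0]]
    - [0.02,[0.004,0,0.0048],[0,0,0]]
    - [0.02,[0.0053,0,0.0064],[0,0,0]]
    - [0.02,[0.0053,0,0.0064],[0,0,0]]

```text
clock: 15.1
tool_pos: [0.6222, -0.1733, 0.0675]
ee_rot: [-179.5, 39.9, 140.9]
force: [0.0, 0.6, -1.3]
gripper_width: 0.0317
grip_force: 71.6
```

Converted, 0.0016 m is 0.0021, 0.0014 m is 0.0019.

inch_along:
  ticks:
    - [0.02,[0.0009,0,0.0011],[0,0,0]]
    - [0.02,[0.0019,0,0.0021],[0,0,0]]
    - [0.02,[0.0019,0,0.0021],[0,0,0]]

```text
clock: 15.4
tool_pos: [0.6225, -0.1734, 0.066]
ee_rot: [-179.5, 40.0, 140.8]
force: [-1.4, 1.0, 4.1]
gripper_width: 0.0311
grip_force: 72.2
```

Contact at about 5 N. Now I open the fingers and back out along the tool axis.

Converted, -0.16 m is -0.2133, -0.13 m is -0.1733.

inch_along:
  ticks:
    - [0.036,[0,0,0],[0,0,0]]
    - [0.042,[0,0,0],[0,0,0]]
    - [0.05,[0,0,0],[0,0,0]]
    - [0.065,[0,0,0],[0,0,0]]
    - [0.065,[0,0,0],[0,0,0]]
    - [0.065,[0,0,-0.0267],[0,0,0]]
    - [0.065,[0,0,-0.0667],[0,0,0]]
    - [0.065,[0,0,-0.12],[0,0,0]]
    - [0.065,[0,0,-0.1733],[0,0,0]]
    - [0.065,[0,0,-0.2133],[0,0,0]]
    - [0.065,[0,0,-0.2133],[0,0,0]]

```text
clock: 16.5
tool_pos: [0.5431, -0.106, 0.1894]
ee_rot: [-179.6, 39.9, 140.9]
force: [-0.3, -0.0, -0.2]
gripper_width: 0.0651
grip_force: 0.0
```

```bash
python3 - <<'E'
from h import *
from cell import env
np.set_printoptions(precision=4,suppress=True)
o=env.get_obs(); print(o["force"]); D={}
for n in("side","top"):
    d=env.get_image(n); np.savez(f"pics/{n}9.npz",**d); c=d["color"].astype(int)
    for nm,z in(("label",.104),):
        u,v=map(int,proj(d,(.611,-.164,z))); m=((c.min(2)>140)&(np.ptp(c,2)<45)).astype(np.uint8); w=np.zeros_like(m); w[v-14:v+15,u-14:u+15]=1
        N,_,st,ce=cv2.connectedComponentsWithStats(m*w); print(n,(u,v),[(ce[i],st[i,4]) for i in range(1,N) if st[i,4]>15])
        D[n]=(d,max([(st[i,4],tuple(ce[i])) for i in range(1,N)])[1])
print(tri(*D["side"],*D["top"]))
E
```

```text
[-0.2899 -0.0414 -0.1779]
side (330, 139) [(array([330.807 , 139.3684]), np.int32(57)), (array([335.5, 151. ]), np.int32(22))]
top (431, 201) [(array([431.5106, 201.4574]), np.int32(94))]
(array([ 0.6116, -0.1653,  0.1025]), np.float64(0.00020255157796698732))
```

The stamp stands free at (0.6116, −0.1653), with its top at 0.1025 against 0.104 expected, and the arm is clear. I'm handing in.

```bash
python3 -c "
from cell import env
print(env.job_done())"
```

```text
the job is handed in; nothing more can be done
None
```

I handed in the job with the docket stamped once inside its frame and the stamp standing free, handle up, about 1 mm from the slate's measured middle; the hand-in call returned no verdict.

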